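# Run the scanner boom out by one hole

## Robot

A 6-joint arm with a two-finger parallel gripper is mounted at the origin on the work surface. World frame = base frame: x ahead of the robot, y to its left, z up, the work surface at z = 0. Lengths are in m, angles in degrees, forces in N, time in s.
With the tool pointing down it reaches from about 0.4 to 0.825 m from the base axis. Payload 7 kg.
Tool frame: the origin (TCP) lies between the finger pads; the fingertips stand 11 mm ahead of it and the grasp point (between the pads) lies 8 mm behind it; z points along the fingers, y is the direction in which the jaws open and shut (so a half turn about z gives the same grasp; the last joint's range is limited). The gripper opens to 88 mm and grips with 3 to 60 N. Pads are 19 mm wide; open, the fingers measure 130 mm over their backs; the gripper's body (78 mm by 193 mm) begins 47 mm behind the grasp point.
Start: joints at [-52.592, 20.546, 0.682, 0, -70.136, -16.507], TCP at [0.241, -0.631, 0.238] pointing down, gripper open.
Joint ranges: [-176.03, 176.03], [-82.01, 121.73], [-58.28, 71.71], [-173.87, 95.51], [-174.79, -0.11], [-173.66, 173.66]. Speed limits (degrees/s): [136.94, 136.94, 172.46, 180, 180, 180].

## Interface

Orientations are given as [roll, pitch, yaw] about the fixed x, y, z axes, in that order (R = Rz(yaw) Ry(pitch) Rx(roll)).
In Python, from plant import r gives the robot as it stands.
- The arm moves only by the shell command python3 -m inch 'ROWS' [OPENING] [FORCE]. ROWS is JSON, a list of rows, each an object of numbers: "x", "y", "z": the shift along the tool's x, y, z as a fraction of full scale; "yaw": the turn about the tool's z as a fraction of full scale. In form: [{"x": .., "y": .., "z": .., "yaw": ..}, ...]. A call has 1 to 5 rows; each row shifts and turns the pose as measured when the row begins, along the tool's axes as they then stand; what a row does not reach is not made up. Full scale, the value 1, is 0.025 m for a shift and 4 degrees for a turn. A row lasts 1/12 s, in which the tool goes at most 41.7 mm and 7.16 degrees, less where a joint would pass 70% of its speed; a pose out of reach is approached as far as the arm can. A call with a number of a shift or a turn outside -1 to 1 is refused whole. A call with a gripper value outside its range is refused whole. OPENING is the opening, from -1 (shut) to 1 (fully open), set as the call begins (- or left out, the last holds). The fingers move at their own pace and stop on an object; FORCE is the grip in N (left out, the last holds). Time passes only in rows, so rows that do not move let the fingers close. It gives the time, the measured TCP pose, the force and the opening at its end, in the units of the state.
- r.get_state(): the state, without advancing time (a new reading comes with each control period).
- r.capture(name): name is "scene" or "side" or "wrist"; returns (picture, depth): 420x560x3 uint8, red, green, blue; 420x560 float32, m along the optical axis (not along the pixel's ray), 0 where there is no reading.
- r.camera_info(name): a dict with "mtx" (3x3 intrinsics, pixels), "k1" (the pictures are not rectified: a ray, as slopes to the right and down, at radius r is drawn at 1 + k1 r^2 times it, then the intrinsics apply), "pose" (4x4, takes a point from camera to world coordinates). Camera axes: x right, y down, z forward; pixel columns grow to the right and rows downward; lengths in m; the calibration is good to about 2 mm. A picture is of the moment at which its call begins: read the wrist's pose just before it. camera_info takes no time and is no camera call; for the wrist camera it gives the pose at the moment of the call.
- r.close_job(): hands the job in, once; it reports no verdict.
The state is a dict: "time_s": time; "joints": joint angles; "qd": joint speeds; "joint_torque": joint torques, N m; "tcp_pos": TCP position; "eef_rot": TCP orientation; "contact_force": force on the tool from outside, world axes, zero at the start; "moment": the same for the moment, N m; "gripper_width": finger opening in m.
Only numpy, scipy, OpenCV 4.12 (cv2) and the standard library are available. Lean on these libraries where they do the work, as an engineer would, in place of code of your own. Each camera call takes 0.05 s, during which the arm holds its last target. There are 200 camera calls.

## Task

The code scanner hangs on a telescoping boom and now sits one hole short of the gear in the nest. Press the boom's spring snap button in flush, slide the outer tube away from the post to the next hole until the button clicks fully out there, then tug the tube firmly back towards the post, with about 18 N on the button, to prove that it is locked, and let go. Never wrench the tube hard against the button, and leave the gears and the cup alone.

Things in the scene. Friction and masses are not known exactly. Their poses are not given: they have to be found in the camera images.
- station: reading station, bolted down: black plate 220 x 560 x 12 mm, aluminium post 40 x 40 mm with a black clamp block on top, and a level steel inner tube, 25 x 25 mm. Origin on the bench under the post; +y runs along the boom away from the post, +z up. The tubes' axis is 165 mm above the origin, over its y axis. Save for boom and post, nothing on the plate is over 65 mm high
- post_top (a point): centre of the clamp block's top (block 56 x 70 mm in plan), above the post, 24 mm above the axis of the tubes
- boom: aluminium outer tube, square, 30 x 30 mm, wall 2 mm, 239 mm long; slides on the inner tube along the station's y (4 N friction) and carries the scanner. Origin on its axis at the hole in use at the start; axes as the station's. Reaches 84 mm to the post's side, 155 mm to the scanner's side of its origin. Holes, 11.6 mm wide, in its +x face; the next one is 25 to 35 mm towards the post: trust the click
- boom_end (a point): on the tube's axis at its scanner end, 167 mm from the boom's origin along +y. The scanner lies beyond it; its top is 50 mm above the axis
- reach (a joint): travel of the outer tube, m: about 0 at the starting hole, grows as the boom gets longer, one hole spacing at the next hole. The button has 0.8 mm of play either way in a hole
- snap_button: red snap button, dome-ended pin 10 mm across, 6 mm proud of the boom's +x face, 165 mm from the post on the station's y; origin behind it on the tubes' axis. Stays with the inner tube; moves along x, 3.5 N out, 5.5 N flush. Flush (e.g. under a flat pad pinching the tube) 10 to 20 N along the tube rides the hole over it; less deep it locks. A proof tug loads it with 14 to 22 N; over 25 N scars it
- button_tip (a point): top of the button's dome, 21 mm from the tubes' axis when the button is out; moves in with it
- press (a joint): how far the button is pushed in, m: 0 fully out, 0.006 flush with the tube's face, 0.008 trapped under the tube's wall, where it stays by itself until a hole comes; then it springs out
- nest_gear: off-white plastic gear, 62 mm across, 24 mm high, in the nest below the scanner; leave it alone. Origin at the centre of its underside
- spare_gear: off-white plastic gear, 50 mm across, 30 mm high, standing on the plate; leave it alone. Origin at the centre of its underside
- cup: clear plastic cup, 64 mm across, 50 mm high, standing on the plate; leave it alone. Origin at the centre of its underside

How it is judged:
By the outcome, as a careful person would: the job done as asked, in the order asked, and still so for the second after the job is handed in, with the robot touching nothing.
It also fails if it takes over 42 s, if anything falls off the work surface, if the arm or the gripper's body presses on something with over 40 N, if the wrist force passes 120 N, or if a joint passes its speed limit or range.

## Working session

There is one attempt and no reset: what is moved stays moved. The work goes in short steps, Python scripts to look and compute and a shell command to move; the robot and the scene stay as the last step left them, time stands still between calls to the robot, and variables do not carry over. Pictures are saved under pics/ and viewed, about 8 in all and at most 12, crops included, and the job is handed in when it is done.

```bash
ls; mkdir -p pics
cat > h.py <<'E'
import numpy as np, cv2
from plant import r
def cap(n,f=None):
    i=r.camera_info(n); p,d=r.capture(n)
    if f: cv2.imwrite('pics/'+f,p[:,:,::-1])
    return i,p,d
def slopes(i,u,v):
    K=np.array(i['mtx']); x=(u-K[0,2])/K[0,0]; y=(v-K[1,2])/K[1,1]
    a,b=x,y
    for _ in range(20):
        s=1+i['k1']*(a*a+b*b); a,b=x/s,y/s
    return np.array([a,b,1.])
def ray(i,u,v):
    P=np.array(i['pose']); return P[:3,3],P[:3,:3]@slopes(i,u,v)
def plane(i,u,v,z):
    o,d=ray(i,u,v); return o+d*(z-o[2])/d[2]
def atd(i,u,v,dep):
    o,d=ray(i,u,v); return o+d*dep
def two(a,b):
    (o1,d1),(o2,d2)=a,b
    A=np.stack([d1,-d2],1); t=np.linalg.lstsq(A,o2-o1,rcond=None)[0]
    p,q=o1+t[0]*d1,o2+t[1]*d2; return (p+q)/2,np.linalg.norm(p-q)
def red(p):
    h=cv2.cvtColor(p,cv2.COLOR_RGB2HSV)
    m=(((h[...,0]<8)|(h[...,0]>172))&(h[...,1]>140)&(h[...,2]>70)).astype(np.uint8)
    n,l,s,c=cv2.connectedComponentsWithStats(m)
    return [(s[k].tolist(),c[k].round(1).tolist()) for k in range(1,n) if s[k][4]>=4]
E
python3 - <<'E'
from h import *
print(r.get_state())
ims=[]
for n in ('scene','side','wrist'):
    i,p,d=cap(n,n+'0.png'); print(n,np.round(i['pose'],3).tolist(),np.array(i['mtx'])[0,0],i['k1'],red(p))
    for s,c in red(p): 
        dd=d[int(c[1]),int(c[0])]; print(c,dd,atd(i,*c,dd).round(4))
E
```

```text
pics
{'time_s': 0.0, 'joints': array([-5.25929292e+01,  2.05921051e+01,  6.32736221e-01, -2.09187798e-02,
       -7.01352909e+01, -1.65051650e+01]), 'qd': array([-0.05348604, -0.05363516, -0.05298461,  0.0106914 ,  0.00881457,
       -0.02104294]), 'joint_torque': array([-2.02676752e-04, -5.82715738e+01,  2.93034106e+01,  6.99654311e+00,
        6.91700276e-03, -1.61505550e-04]), 'tcp_pos': array([ 0.24060756, -0.6301474 ,  0.23660471]), 'eef_rot': array([ 1.79903653e+02, -8.04125867e-03, -1.59105212e+02]), 'contact_force': array([0.86816914, 0.38128373, 1.32242927]), 'moment': array([0.01869499, 0.00830629, 0.0091034 ]), 'gripper_width': 0.08726269745742576}
scene [[-0.8, 0.368, -0.474, 0.845], [0.6, 0.493, -0.63, 0.482], [0.001, -0.789, -0.615, 0.542], [0.0, 0.0, 0.0, 1.0]] 415.4489019893581 -0.042892419888680866 [([0, 0, 26, 12, 213], [12.3, 5.2]), ([318, 0, 11, 8, 69], [323.3, 3.3]), ([343, 0, 20, 6, 72], [354.5, 1.5]), ([365, 0, 7, 8, 38], [368.0, 3.1]), ([332, 3, 18, 11, 122], [340.9, 7.9]), ([353, 8, 17, 11, 127], [361.1, 13.0]), ([23, 12, 7, 9, 43], [26.1, 16.3]), ([322, 12, 
[... 25301 characters left out ...]
.7, 229.9] 1.5716096 [ 1.7298  0.1657 -0.5427]
[42.9, 222.5] 1.6958858 [ 1.7446  0.0414 -0.6077]
[35.6, 226.2] 1.6652615 [ 1.7356  0.0744 -0.5974]
[41.2, 228.5] 1.6862531 [ 1.732   0.0605 -0.6187]
[17.1, 241.2] 1.6292801 [ 1.7385  0.1576 -0.6158]
[36.5, 232.5] 1.6842607 [ 1.739   0.0809 -0.6294]
[224.0, 295.7] 0.47295436 [0.4957 0.2627 0.1966]
[271.3, 338.9] 0.46752426 [0.4328 0.2586 0.1668]
[164.8, 398.8] 0.35617736 [0.4465 0.3871 0.2276]
wrist [[-0.356, 0.904, 0.239, 0.177], [0.935, 0.343, 0.093, -0.654], [0.002, 0.256, -0.967, 0.384], [0.0, 0.0, 0.0, 1.0]] 336.184111450761 -0.004471119506079492 [([311, 259, 20, 14, 223], [320.3, 266.7])]
[320.3, 266.7] 0.32534167 [ 0.2851 -0.5652  0.0829]
```

View pics/scene0.png

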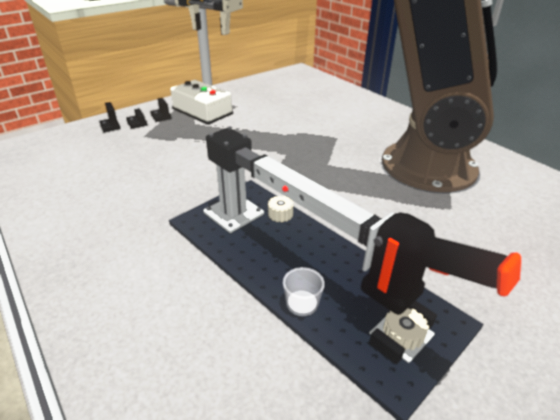

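View pics/side0.png

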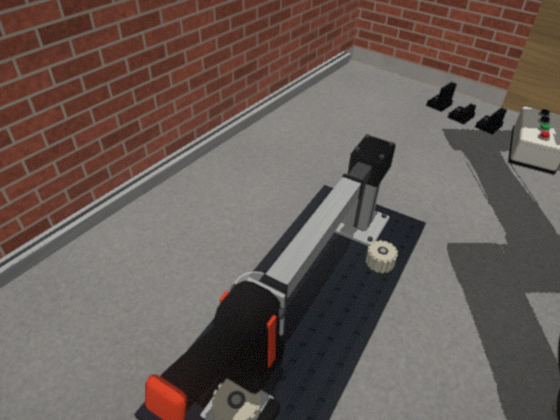

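The scene view shows the boom running from the post (about 229,145) to the scanner (about 400,260), with the red button at (285,188). The side view shows the tube's top from (350,180) to (285,280).

```bash
cat > m.py <<'E'
from h import *
def cloud(n):
    i,p,d=cap(n); K=np.array(i['mtx']); v,u=np.mgrid[:420,:560]
    pts=cv2.undistortPoints(np.stack([u.ravel(),v.ravel()],1).astype(np.float64)[:,None],K,np.array([i['k1'],0,0,0.]))[:,0]
    P=np.array(i['pose']); c=np.c_[pts,np.ones(len(pts))]*d.reshape(-1,1)
    return (c@P[:3,:3].T+P[:3,3]).reshape(420,560,3),p,i
for n in ('scene','side'):
    W,p,i=cloud(n); g=p.astype(int)
    x,y,z=W[...,0],W[...,1],W[...,2]
    near=(x>.3)&(x<.7)&(y>-.2)&(y<.5)
    br=(g.min(2)>110)
    t=near&(z>.172)&(z<.188)&br
    n_,l,s,c=cv2.connectedComponentsWithStats(t.astype(np.uint8)); k=1+s[1:,4].argmax(); t=l==k
    P=W[t]; m=P.mean(0); U=np.linalg.svd(P-m,full_matrices=False)[2]; a=(P-m)@U[0]
    print(n,'tube top',t.sum(),m.round(4),U[0].round(4),'len',a.min().round(3),a.max().round(3),'zmed',np.median(P[:,2]).round(4))
    # top face: use median offset across
    b=near&(z>.180)&(z<.2)&(g.max(2)<70)&(y<.1)
    Q=W[b]; print(' block',b.sum(),Q.mean(0).round(4), cv2.minAreaRect((Q[:,:2]*1000).astype(np.float32)))
E
python3 m.py
```

```text
scene tube top 2151 [0.4858 0.0993 0.1796] [ 0.1067 -0.9943  0.0012] len -0.103 0.131 zmed 0.1804
 block 626 [ 0.5109 -0.0992  0.188 ] ((505.27667236328125, -81.60612487792969), (52.54651641845703, 116.89131164550781), 7.424137592315674)
side tube top 2679 [0.4831 0.101  0.1803] [-0.1107  0.9939 -0.0014] len -0.126 0.099 zmed 0.1803
 block 967 [ 0.5024 -0.0967  0.1883] ((502.1974792480469, -80.92428588867188), (54.147132873535156, 119.22837829589844), 6.574858665466309)
```

```bash
cat > g.py <<'E'
import sys
from h import *
from scipy.spatial.transform import Rotation as R
s=r.get_state(); T=R.from_euler('xyz',s['eef_rot'],degrees=True)
tgt=np.array(list(map(float,sys.argv[1:4])))
print('tool shift mm',(T.inv().apply(tgt-s['tcp_pos'])*1000).round(1),'yaw',s['eef_rot'].round(2),'F',s['contact_force'].round(1),s['time_s'],'tcp',s['tcp_pos'].round(4))
E
python3 g.py .489 .054 .26
python3 - <<'E'
from m import *
W,p,i=cloud('scene')
for u,v in ((205,30),(205,55),(205,75),(200,15),(228,12)): print(u,v,W[v,u].round(3))
E
```

```text
tool shift mm [-476.1  550.8  -22.5] yaw [ 1.7996e+02 -1.0000e-02 -1.5910e+02] F [-0.1 -1.1 -0.2] 0.25 tcp [ 0.2407 -0.6304  0.2371]
scene tube top 2154 [0.4858 0.0989 0.1796] [ 0.1073 -0.9942  0.001 ] len -0.103 0.13 zmed 0.1804
 block 626 [ 0.5108 -0.099   0.1879] ((504.818115234375, -81.18224334716797), (51.5092887878418, 116.8274154663086), 7.957742214202881)
side tube top 2675 [0.4831 0.1009 0.1802] [-0.1099  0.9939 -0.0015] len -0.126 0.099 zmed 0.1803
 block 972 [ 0.5026 -0.0968  0.1882] ((502.4094543457031, -81.9510269165039), (53.96297836303711, 118.6894760131836), 6.210803985595703)
205 30 [ 0.046 -1.027  0.123]
205 55 [ 0.056 -1.028  0.029]
205 75 [ 0.063 -1.032 -0.051]
200 15 [ 0.245 -0.674  0.264]
228 12 [ 0.223 -0.553  0.29 ]
```

```bash
python3 -m inch '[{"z":-1,"x":0,"y":0,"yaw":0},{"x":0,"y":0,"z":-0.5,"yaw":-1}]' 1 40; python3 g.py .489 .054 .26
```

```text
time_s: 0.57
tcp_pos: [0.24, -0.6291, 0.2722]
eef_rot: [179.6, -0.0, -155.2]
contact_force: [-0.1, -0.3, 1.4]
gripper_width: 0.0879
tool shift mm [-512.8  515.3   15.4] yaw [ 1.7962e+02 -3.0000e-02 -1.5517e+02] F [-0.1 -0.3  1.4] 0.5667 tcp [ 0.24   -0.6291  0.2722]
```

```bash
python3 -m inch '[{"x":-0.71,"y":0.71,"z":0,"yaw":-1},{"x":-0.75,"y":0.66,"z":0,"yaw":-1},{"x":-0.8,"y":0.6,"z":0,"yaw":-1},{"x":-0.84,"y":0.54,"z":0,"yaw":-1},{"x":-0.87,"y":0.48,"z":0,"yaw":-1}]' | sed -n 2,4p
python3 -m inch '[{"x":-0.91,"y":0.42,"z":0,"yaw":-1},{"x":-0.93,"y":0.36,"z":0,"yaw":-1},{"x":-0.96,"y":0.29,"z":0,"yaw":-1},{"x":-0.97,"y":0.22,"z":0,"yaw":-1},{"x":-0.99,"y":0.16,"z":0,"yaw":-1}]' | sed -n 2,4p
python3 -m inch '[{"x":-1,"y":0.09,"z":0,"yaw":-1},{"x":-1,"y":0.02,"z":0,"yaw":-1},{"x":-1,"y":-0.05,"z":0,"yaw":-1},{"x":-0.99,"y":-0.12,"z":0,"yaw":-1},{"x":-0.98,"y":-0.19,"z":0,"yaw":-1}]' | sed -n 2,4p
python3 g.py .489 .054 .26
```

```text
tcp_pos: [0.2823, -0.5124, 0.2741]
eef_rot: [179.8, 0.0, -134.5]
contact_force: [0.9, 0.1, -0.1]
tcp_pos: [0.3242, -0.3885, 0.2747]
eef_rot: [179.9, 0.1, -113.5]
contact_force: [0.5, 0.4, 0.3]
tcp_pos: [0.3636, -0.2636, 0.2759]
eef_rot: [-179.9, 0.1, -92.5]
contact_force: [0.9, -0.2, 0.0]
tool shift mm [-322.8 -111.3   16.5] yaw [-1.799e+02  6.000e-02 -9.252e+01] F [ 0.9 -0.2  0. ] 1.8167 tcp [ 0.3636 -0.2636  0.2759]
```

```bash
python3 -m inch '[{"x":-0.93,"y":-0.36,"z":0,"yaw":-1},{"x":-0.9,"y":-0.42,"z":0,"yaw":-1},{"x":-0.89,"y":-0.46,"z":0,"yaw":-0.1},{"x":-0.89,"y":-0.46,"z":0,"yaw":0},{"x":-0.89,"y":-0.46,"z":0,"yaw":0}]' | sed -n 2,4p
python3 -m inch '[{"x":-0.89,"y":-0.46,"z":0,"yaw":0},{"x":-0.89,"y":-0.46,"z":0,"yaw":0},{"x":-0.89,"y":-0.46,"z":0,"yaw":0},{"x":-0.89,"y":-0.46,"z":0,"yaw":0},{"x":-0.89,"y":-0.46,"z":0,"yaw":0}]' | sed -n 2,4p
python3 g.py .489 .054 .26
```

```text
tcp_pos: [0.411, -0.1417, 0.278]
eef_rot: [-179.6, 0.0, -83.4]
contact_force: [1.1, -0.1, 0.2]
tcp_pos: [0.4561, -0.0179, 0.2804]
eef_rot: [-179.3, 0.1, -83.3]
contact_force: [0.4, -1.2, 0.0]
tool shift mm [-67.6 -40.8  20.9] yaw [-1.7935e+02  7.0000e-02 -8.3310e+01] F [ 0.4 -1.2  0. ] 2.65 tcp [ 0.4561 -0.0179  0.2804]
```

```bash
python3 -m inch '[{"x":-0.9,"y":-0.54,"z":0.2,"yaw":0},{"x":-0.9,"y":-0.54,"z":0.2,"yaw":0},{"x":-0.7,"y":-0.44,"z":0.2,"yaw":0},{"x":0,"y":0,"z":0,"yaw":0.1},{"x":0,"y":0,"z":0,"yaw":0}]' | sed -n 2,4p
python3 g.py .489 .054 .157
python3 - <<'E'
from h import *
i,p,d=cap('wrist','w1.png')
for s,c in red(p): print(s,c,d[int(c[1]),int(c[0])],atd(i,*c,d[int(c[1]),int(c[0])]).round(4), plane(i,*c,.165).round(4))
E
```

```text
tcp_pos: [0.4892, 0.0568, 0.2666]
eef_rot: [-179.1, 0.1, -83.4]
contact_force: [-0.0, -0.1, -0.4]
tool shift mm [  3.    2.2 109.6] yaw [-1.7914e+02  1.4000e-01 -8.3450e+01] F [-0.  -0.1 -0.4] 3.0667 tcp [0.4892 0.0568 0.2666]
[252, 206, 7, 14, 69] [255.7, 212.2] 0.2525085 [0.5063 0.0547 0.1699] [0.5065 0.056  0.165 ]
```

View pics/w1.png

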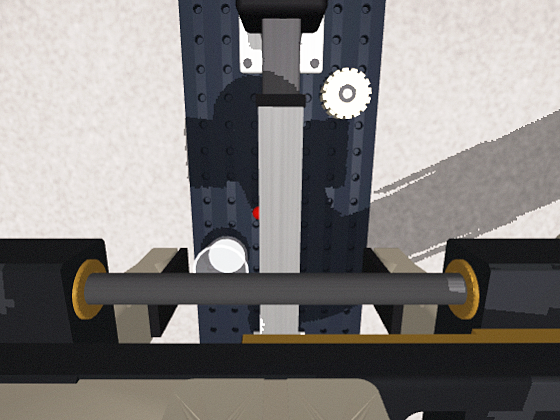

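The wrist view shows the button at (256,212) just left of the tube (columns 262–302); the cup and the fingers are clear of the tube.

Run:
```python
from h import *
i=r.camera_info('wrist'); s=r.camera_info('scene')
print(two(ray(i,255.7,212.2),ray(s,284.9,188.3)))
g=cv2.cvtColor(cv2.imread('pics/w1.png'),cv2.COLOR_BGR2GRAY)
for v in (150,190,212,235):
    row=np.where(g[v,240:320]>120)[0]+240; a,b=row.min()-.5,row.max()+.5
    print(v,a,b,plane(i,a,v,.18).round(4),plane(i,b,v,.18).round(4),plane(i,(a+b)/2,v,.18).round(4))
```

```text
(array([0.50518851, 0.0560003 , 0.16731017]), np.float64(0.002845193679140377))
150 258.5 302.5 [0.5082 0.0076 0.18  ] [0.4782 0.0042 0.18  ] [0.4932 0.0059 0.18  ]
190 258.5 300.5 [0.5054 0.0354 0.18  ] [0.4759 0.0319 0.18  ] [0.4906 0.0336 0.18  ]
212 258.5 300.5 [0.5038 0.0514 0.18  ] [0.4738 0.0478 0.18  ] [0.4888 0.0496 0.18  ]
235 258.5 299.5 [0.502  0.0687 0.18  ] [0.4722 0.0652 0.18  ] [0.4871 0.0669 0.18  ]
```

```bash
python3 g.py .4886 .0515 .157; python3 -m inch '[{"x":0.2,"y":0.05,"z":0.9,"yaw":0.1},{"x":0,"y":0,"z":0.9,"yaw":0},{"x":0,"y":0,"z":0.9,"yaw":0},{"x":0,"y":0,"z":0.9,"yaw":0},{"x":0,"y":0,"z":0,"yaw":0}]' | sed -n 2,4p; python3 g.py .4886 .0515 .157
```

```text
tool shift mm [  5.2   2.8 109.5] yaw [-1.7914e+02  1.5000e-01 -8.3450e+01] F [ 0.3  0.4 -0.9] 3.1167 tcp [0.4892 0.0565 0.2665]
tcp_pos: [0.4904, 0.0491, 0.1771]
eef_rot: [-178.7, 0.3, -84.0]
contact_force: [-0.5, 0.3, -0.7]
tool shift mm [-2.4  2.  20.1] yaw [-178.71    0.29  -83.96] F [-0.5  0.3 -0.7] 3.5333 tcp [0.4904 0.0491 0.1771]
```

```bash
python3 -m inch '[{"x":-0.1,"y":0.08,"z":0.75,"yaw":0},{"x":0,"y":0,"z":0,"yaw":0}]' | sed -n 2,4p; python3 g.py .4886 .0515 .157;  python3 -c "
from h import *
i,p,d=cap('wrist','w2.png')"
```

```text
tcp_pos: [0.4884, 0.0501, 0.1592]
eef_rot: [-178.7, 0.3, -84.0]
contact_force: [-0.5, 0.1, -1.6]
tool shift mm [-1.4 -0.2  2.3] yaw [-178.7     0.26  -84.03] F [-0.5  0.1 -1.6] 3.7 tcp [0.4884 0.0501 0.1592]
```

View pics/w2.png

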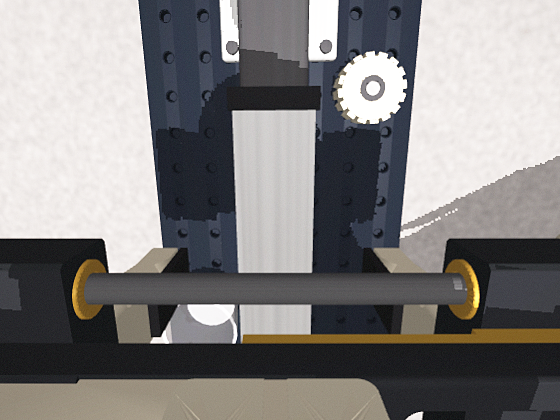

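The wrist view shows the tube (columns 233–316) centred between the fingers (inner faces near 188 and 362).

```bash
python3 -m inch '[{"x":-0.08,"y":0,"z":0.1,"yaw":0},{"x":0,"y":0,"z":0,"yaw":0},{"x":0,"y":0,"z":0,"yaw":0},{"x":0,"y":0,"z":0,"yaw":0},{"x":0,"y":0,"z":0,"yaw":0}]' -1 40; python3 -m inch '[{"x":0,"y":0,"z":0,"yaw":0},{"x":0,"y":0,"z":0,"yaw":0},{"x":0,"y":0,"z":0,"yaw":0}]'; python3 g.py .4886 .0515 .157
```

```text
time_s: 4.17
tcp_pos: [0.4935, 0.0529, 0.1661]
eef_rot: [-178.0, 0.4, -83.9]
contact_force: [-0.1, -0.0, 0.8]
gripper_width: 0.0601
time_s: 4.42
tcp_pos: [0.4928, 0.0528, 0.1669]
eef_rot: [-178.0, 0.4, -83.9]
contact_force: [-14.1, 2.2, 11.0]
gripper_width: 0.0398
tool shift mm [1.  4.6 9.7] yaw [-178.02    0.38  -83.93] F [-14.1   2.2  11. ] 4.4167 tcp [0.4928 0.0528 0.1669]
```

```bash
f(){ sed -n 2,5p | tr '\n' ' '; echo; }; python3 -m inch '[{"x":0,"y":0,"z":0,"yaw":0},{"x":0,"y":0,"z":0,"yaw":0}]' 1 |f;python3 -m inch '[{"x":0,"y":0,"z":0,"yaw":0}]'|f ;python3 -m inch '[{"x":0,"y":0,"z":0,"yaw":0}]'|f;  python3 g.py .4886 .0515 .157
```

```text
tcp_pos: [0.4922, 0.0527, 0.1667] eef_rot: [-178.1, 0.4, -83.9] contact_force: [0.0, 0.5, 0.1] gripper_width: 0.0483 
tcp_pos: [0.4923, 0.0527, 0.1667] eef_rot: [-178.1, 0.4, -83.9] contact_force: [0.5, 0.4, -0.4] gripper_width: 0.0542 
tcp_pos: [0.4925, 0.0528, 0.1667] eef_rot: [-178.0, 0.4, -83.9] contact_force: [-0.6, 0.8, 0.1] gripper_width: 0.0612 
tool shift mm [0.9 4.3 9.6] yaw [-178.05    0.37  -83.93] F [-0.6  0.8  0.1] 4.75 tcp [0.4925 0.0528 0.1667]
```

```bash
f(){ sed -n 2,5p | tr '\n' ' '; echo; }; python3 -m inch '[{"x":0,"y":0.17,"z":0.35,"yaw":0}]' 0.36|f; python3 -m inch '[{"x":0,"y":0,"z":0,"yaw":0}]'|f;python3 -m inch '[{"x":0,"y":0,"z":0,"yaw":0}]'|f ;python3 -m inch '[{"x":0,"y":0,"z":0,"yaw":0}]'|f;  python3 g.py .4886 .0515 .157
```

```text
tcp_pos: [0.4902, 0.053, 0.159] eef_rot: [-177.9, 0.4, -83.9] contact_force: [1.0, 1.1, 0.7] gripper_width: 0.0617 
tcp_pos: [0.4886, 0.0525, 0.1572] eef_rot: [-178.0, 0.4, -83.9] contact_force: [-0.6, -0.1, -0.5] gripper_width: 0.0604 
tcp_pos: [0.4886, 0.0525, 0.1569] eef_rot: [-178.0, 0.4, -83.9] contact_force: [0.4, 0.1, -0.2] gripper_width: 0.0599 
tcp_pos: [0.4882, 0.0524, 0.1565] eef_rot: [-178.1, 0.4, -83.9] contact_force: [-0.4, 0.3, -0.6] gripper_width: 0.0599 
tool shift mm [ 0.9 -0.3 -0.5] yaw [-178.06    0.37  -83.93] F [-0.4  0.3 -0.6] 5.0833 tcp [0.4882 0.0524 0.1565]
```

```bash
f(){ sed -n 2,5p | tr '\n' ' '; echo; }; z='[{"x":0,"y":0,"z":0,"yaw":0}]'; python3 -m inch '[{"x":0,"y":0,"z":0,"yaw":0}]' -1 40|f; for k in 1 2 3 4; do python3 -m inch '[{"x":0,"y":0,"z":0,"yaw":0}]'|f; done;  python3 g.py .4886 .0515 .157
```

```text
tcp_pos: [0.4882, 0.0524, 0.1564] eef_rot: [-178.1, 0.4, -83.9] contact_force: [-0.1, -0.5, -0.7] gripper_width: 0.0565 
tcp_pos: [0.4882, 0.0524, 0.1564] eef_rot: [-178.1, 0.4, -83.9] contact_force: [-0.1, -0.7, 0.8] gripper_width: 0.0514 
tcp_pos: [0.4883, 0.0524, 0.1565] eef_rot: [-178.1, 0.4, -83.9] contact_force: [0.5, -0.5, -0.1] gripper_width: 0.0447 
tcp_pos: [0.4888, 0.0525, 0.1567] eef_rot: [-178.0, 0.4, -83.9] contact_force: [4.9, -0.8, -2.5] gripper_width: 0.0385 
tcp_pos: [0.489, 0.0526, 0.1568] eef_rot: [-178.0, 0.4, -83.9] contact_force: [-14.9, 3.0, 9.6] gripper_width: 0.0318 
tool shift mm [ 1.   0.5 -0.3] yaw [-177.98    0.37  -83.91] F [-14.9   3.    9.6] 5.5 tcp [0.489  0.0526 0.1568]
```

```bash
f(){ sed -n 2,5p | tr '\n' ' '; echo; }; for k in 1 2 3; do python3 -m inch '[{"x":0,"y":0,"z":0,"yaw":0}]'|f; done
```

```text
tcp_pos: [0.4882, 0.0524, 0.1568] eef_rot: [-178.1, 0.4, -83.9] contact_force: [-2.2, 0.4, 4.7] gripper_width: 0.0304 
tcp_pos: [0.4882, 0.0524, 0.1568] eef_rot: [-178.1, 0.4, -83.9] contact_force: [4.2, -0.6, -2.3] gripper_width: 0.03 
tcp_pos: [0.4882, 0.0524, 0.1568] eef_rot: [-178.1, 0.3, -83.9] contact_force: [1.1, 0.6, -0.7] gripper_width: 0.0299
```

```bash
f(){ sed -n 2,5p | tr '\n' ' '; echo; }; python3 -m inch '[{"x":-0.06,"y":0,"z":0,"yaw":0}]'|f;python3 -m inch '[{"x":-0.06,"y":0,"z":0,"yaw":0}]'|f;python3 -m inch '[{"x":-0.08,"y":0,"z":0,"yaw":0}]'|f
```

```text
tcp_pos: [0.4881, 0.0531, 0.1568] eef_rot: [-178.1, 0.3, -83.9] contact_force: [4.7, -8.6, -0.5] gripper_width: 0.0301 
tcp_pos: [0.4881, 0.0536, 0.1568] eef_rot: [-178.1, 0.2, -83.9] contact_force: [5.8, -7.3, -1.1] gripper_width: 0.03 
tcp_pos: [0.488, 0.0543, 0.1568] eef_rot: [-178.2, 0.0, -83.9] contact_force: [4.9, -8.7, -1.6] gripper_width: 0.0306
```

```bash
f(){ sed -n 2,5p | tr '\n' ' '; echo; }; python3 -m inch '[{"x":-0.1,"y":0,"z":0,"yaw":0}]'|f;python3 -m inch '[{"x":-0.1,"y":0,"z":0,"yaw":0}]'|f;python3 -m inch '[{"x":-0.1,"y":0,"z":0,"yaw":0}]'|f;python3 -m inch '[{"x":-0.1,"y":0,"z":0,"yaw":0}]'|f
```

```text
tcp_pos: [0.4878, 0.0552, 0.1568] eef_rot: [-178.2, -0.1, -84.0] contact_force: [8.5, -13.8, -1.8] gripper_width: 0.0302 
tcp_pos: [0.4878, 0.0555, 0.1568] eef_rot: [-178.3, -0.3, -84.0] contact_force: [9.9, -16.5, -3.0] gripper_width: 0.03 
tcp_pos: [0.4877, 0.0563, 0.1568] eef_rot: [-178.3, -0.5, -84.0] contact_force: [4.0, -7.9, -0.7] gripper_width: 0.0302 
tcp_pos: [0.4876, 0.0573, 0.1568] eef_rot: [-178.3, -0.6, -84.1] contact_force: [5.0, -8.1, 0.5] gripper_width: 0.03
```

```bash
f(){ sed -n 2,5p | tr '\n' ' '; echo; }; for k in 1 2 3; do python3 -m inch '[{"x":-0.12,"y":0,"z":0,"yaw":0}]'|f; done
python3 - <<'E'
from h import *
i,p,d=cap('scene'); print([q for q in red(p) if 250<q[1][0]<330 and 150<q[1][1]<240])
cv2.imwrite('pics/s1.png',cv2.resize(p[120:300,200:420,::-1],None,fx=3,fy=3,interpolation=cv2.INTER_CUBIC))
E
```

```text
tcp_pos: [0.4874, 0.059, 0.1568] eef_rot: [-178.3, -0.7, -84.2] contact_force: [3.6, -6.9, 1.1] gripper_width: 0.0298 
tcp_pos: [0.4872, 0.0609, 0.1568] eef_rot: [-178.4, -0.8, -84.2] contact_force: [3.2, -7.6, 0.1] gripper_width: 0.03 
tcp_pos: [0.487, 0.0629, 0.1568] eef_rot: [-178.4, -0.9, -84.3] contact_force: [4.4, -6.5, 0.0] gripper_width: 0.0302 
[]
```

View pics/s1.png

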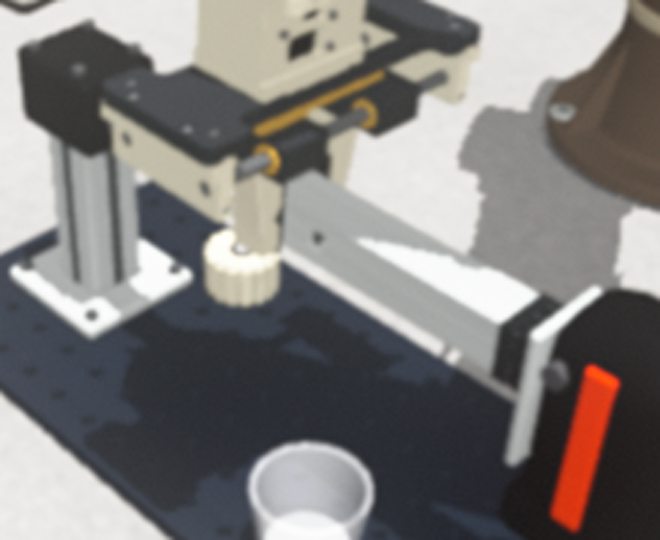

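The crop shows the +x finger over the button's place, with one free hole visible at about crop (318,238). The red strip on the scanner can serve as a travel marker.

```bash
cat > tr.py <<'E'
from h import *
def strip(p): return [q for q in red(p) if q[0][4]>500 and 350<q[1][0]<440][0]
i=r.camera_info('scene')
a=strip(cv2.imread('pics/scene0.png')[:,:,::-1]); i,p,d=cap('scene'); b=strip(p)
D=np.array([-.108,.994,0]) 
def pos(c): # intersect with vertical plane containing boom direction through (0.497,0.264)
    o,v=ray(i,*c); n=np.array([.994,.108,0]); q=np.array([.4972,.2643,.1593]); return o+v*(n@(q-o))/(n@v)
A,B=pos(a[1]),pos(b[1]); print('travel mm',((B-A)*1000).round(1),(B-A)@D*1000,a,b, 'btn',[q for q in red(p) if 250<q[1][0]<330 and 150<q[1][1]<240])
E
python3 tr.py
```

```text
travel mm [-1.2 10.8 -0.4] 10.86445898011863 ([377, 237, 23, 57, 667], [387.4, 264.5]) ([383, 241, 25, 57, 678], [394.4, 269.1]) btn []
```

```bash
f(){ sed -n 2,5p | tr '\n' ' '; echo; }; for k in 1 2 3 4 5; do python3 -m inch '[{"x":-0.12,"y":0,"z":0,"yaw":0}]'|f; done; python3 tr.py
```

```text
tcp_pos: [0.4867, 0.0656, 0.1568] eef_rot: [-178.4, -0.9, -84.3] contact_force: [3.7, -7.0, 0.1] gripper_width: 0.0305 
tcp_pos: [0.4864, 0.0678, 0.1568] eef_rot: [-178.4, -1.0, -84.3] contact_force: [4.4, -7.3, 0.5] gripper_width: 0.03 
tcp_pos: [0.4862, 0.0699, 0.1568] eef_rot: [-178.4, -1.0, -84.4] contact_force: [5.1, -8.0, 0.5] gripper_width: 0.0299 
tcp_pos: [0.4859, 0.0721, 0.1568] eef_rot: [-178.4, -1.1, -84.4] contact_force: [3.7, -7.5, -0.4] gripper_width: 0.03 
tcp_pos: [0.4857, 0.0743, 0.1568] eef_rot: [-178.4, -1.2, -84.4] contact_force: [4.4, -6.6, -0.2] gripper_width: 0.0295 
travel mm [-2.4 21.7 -0.3] 21.85335783508213 ([377, 237, 23, 57, 667], [387.4, 264.5]) ([390, 246, 25, 57, 682], [401.7, 273.6]) btn []
```

```bash
f(){ sed -n 2,5p | tr '\n' ' '; echo; }; for k in 1 2 3; do python3 -m inch '[{"x":-0.08,"y":0,"z":0,"yaw":0}]'|f; done; python3 tr.py|cut -c1-40
```

```text
tcp_pos: [0.4855, 0.0761, 0.1568] eef_rot: [-178.4, -1.2, -84.4] contact_force: [4.1, -7.8, 1.0] gripper_width: 0.03 
tcp_pos: [0.4853, 0.0774, 0.1568] eef_rot: [-178.4, -1.3, -84.4] contact_force: [3.9, -6.7, 0.4] gripper_width: 0.03 
tcp_pos: [0.4852, 0.0787, 0.1568] eef_rot: [-178.5, -1.3, -84.4] contact_force: [3.6, -6.2, 0.8] gripper_width: 0.0303 
travel mm [-2.8 26.2 -0.5] 26.3526093544
```

```bash
f(){ sed -n 2,5p | tr '\n' ' '; echo; }; for k in 1 2; do python3 -m inch '[{"x":-0.08,"y":0,"z":0,"yaw":0}]'|f; done; python3 tr.py
```

```text
tcp_pos: [0.485, 0.0803, 0.1568] eef_rot: [-178.5, -1.4, -84.4] contact_force: [2.6, -4.4, 1.6] gripper_width: 0.0303 
tcp_pos: [0.4849, 0.0819, 0.1568] eef_rot: [-178.5, -1.4, -84.5] contact_force: [3.5, -5.3, 1.2] gripper_width: 0.03 
travel mm [-3.2 29.4 -0.6] 29.603645134500255 ([377, 237, 23, 57, 667], [387.4, 264.5]) ([395, 249, 26, 57, 695], [406.9, 277.0]) btn []
```

```bash
f(){ sed -n 2,5p | tr '\n' ' '; echo; }; for k in 1 2; do python3 -m inch '[{"x":-0.06,"y":0,"z":0,"yaw":0}]'|f; done
python3 - <<'E'
from h import *
i,p,d=cap('scene'); w,q,_=cap('wrist')
cv2.imwrite('pics/s2.png',np.vstack([cv2.resize(p[150:240,230:360,::-1],(650,450),interpolation=cv2.INTER_CUBIC)]))
print([a for a in red(q)],[a for a in red(p) if 250<a[1][0]<330 and 150<a[1][1]<240])
E
```

```text
tcp_pos: [0.4847, 0.084, 0.1568] eef_rot: [-178.5, -1.3, -84.5] contact_force: [-3.9, 6.9, 2.5] gripper_width: 0.0301 
tcp_pos: [0.4844, 0.0856, 0.1568] eef_rot: [-178.5, -1.3, -84.5] contact_force: [2.6, -4.7, 1.8] gripper_width: 0.0298 
[([225, 200, 10, 22, 146], [229.9, 210.6])] []
```

View pics/s2.png

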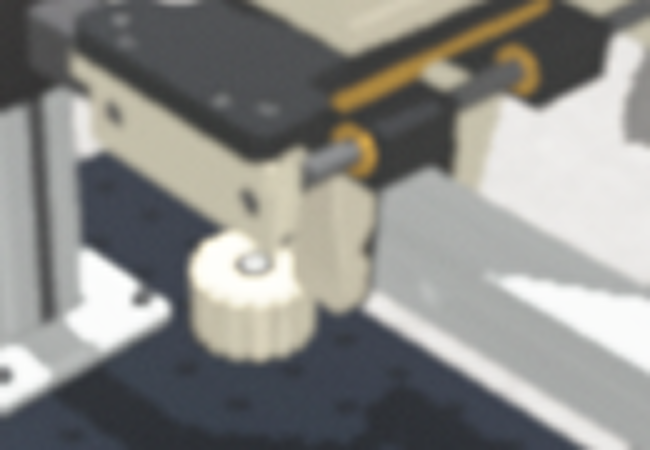

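The scene crop shows the finger over the button's place. The wrist camera now sees a red blob at (230,210), and the force spike fits the click: the button is out. Next I take up the play and tug in small steps.

```bash
f(){ sed -n 2,5p | tr '\n' ' '; echo; }; for k in 1 2 3; do python3 -m inch '[{"x":0.06,"y":0,"z":0,"yaw":0}]'|f; done
python3 - <<'E'
from h import *
i,q,d=cap('wrist'); c=red(q)[0]
x0,y0,w,h,n=c[0]
g=q[y0+h//2,x0-5:x0+120].astype(int).min(1)
print(c,plane(i,x0-.5,c[1][1],.165),plane(i,*c[1],.165)); print(g[:40].tolist())
E
python3 tr.py|cut -c1-50
```

```text
tcp_pos: [0.4845, 0.0851, 0.1568] eef_rot: [-178.4, -1.2, -84.4] contact_force: [-1.2, 4.2, 1.4] gripper_width: 0.03 
tcp_pos: [0.4846, 0.0847, 0.1568] eef_rot: [-178.4, -1.1, -84.4] contact_force: [-4.6, 9.2, 3.5] gripper_width: 0.0304 
tcp_pos: [0.4846, 0.0846, 0.1568] eef_rot: [-178.4, -1.0, -84.4] contact_force: [-5.3, 9.6, 2.5] gripper_width: 0.0296 
([225, 203, 10, 22, 144], [230.1, 213.6]) [0.50962592 0.05654249 0.165     ] [0.50720733 0.05629015 0.165     ]
[31, 32, 34, 27, 27, 32, 13, 4, 0, 20, 16, 11, 8, 0, 134, 207, 212, 209, 208, 201, 199, 194, 196, 198, 200, 203, 201, 194, 197, 202, 203, 200, 201, 203, 200, 198, 192, 193, 198, 195]
travel mm [-3.5 32.2 -0.6] 32.39120080605126 ([377
```

```bash
f(){ sed -n 2,5p | tr '\n' ' '; echo; }; python3 -m inch '[{"x":0.1,"y":0,"z":0,"yaw":0}]'|f; python3 -m inch '[{"x":0.1,"y":0,"z":0,"yaw":0}]'|f
```

```text
tcp_pos: [0.4847, 0.0843, 0.1568] eef_rot: [-178.3, -0.8, -84.4] contact_force: [-7.9, 16.4, 4.1] gripper_width: 0.0299 
tcp_pos: [0.4847, 0.0844, 0.1568] eef_rot: [-178.3, -0.5, -84.4] contact_force: [-7.4, 16.0, 4.4] gripper_width: 0.0301
```

```bash
f(){ sed -n 2,5p | tr '\n' ' '; echo; }; python3 -m inch '[{"x":0.13,"y":0,"z":0,"yaw":0}]'|f; python3 -m inch '[{"x":0.13,"y":0,"z":0,"yaw":0}]'|f; python3 -m inch '[{"x":0.13,"y":0,"z":0,"yaw":0}]'|f
```

```text
tcp_pos: [0.4847, 0.0842, 0.1568] eef_rot: [-178.3, -0.2, -84.3] contact_force: [-10.6, 21.3, 4.1] gripper_width: 0.0302 
tcp_pos: [0.4847, 0.0843, 0.1568] eef_rot: [-178.2, 0.1, -84.3] contact_force: [-9.5, 20.8, 3.9] gripper_width: 0.0302 
tcp_pos: [0.4847, 0.0843, 0.1568] eef_rot: [-178.2, 0.4, -84.2] contact_force: [-8.7, 19.1, 4.9] gripper_width: 0.0299
```

```bash
f(){ sed -n 2,5p | tr '\n' ' '; echo; }; python3 -m inch '[{"x":0.14,"y":0,"z":0,"yaw":0}]'|f; python3 -m inch '[{"x":0.14,"y":0,"z":0,"yaw":0}]'|f; python3 -m inch '[{"x":0,"y":0,"z":0,"yaw":0},{"x":0,"y":0,"z":0,"yaw":0}]'|f; for k in 1 2; do python3 -m inch '[{"x":0,"y":0,"z":0,"yaw":0},{"x":0,"y":0,"z":0,"yaw":0},{"x":0,"y":0,"z":0,"yaw":0}]' 0.7|f;done; python3 tr.py
```

```text
tcp_pos: [0.4847, 0.0843, 0.1568] eef_rot: [-178.1, 0.7, -84.1] contact_force: [-10.8, 22.7, 5.2] gripper_width: 0.0303 
tcp_pos: [0.4847, 0.0844, 0.1568] eef_rot: [-178.1, 1.0, -84.0] contact_force: [-8.9, 22.1, 4.2] gripper_width: 0.0299 
tcp_pos: [0.4845, 0.0856, 0.1568] eef_rot: [-178.1, 1.0, -83.7] contact_force: [3.8, -2.8, 0.3] gripper_width: 0.0303 
tcp_pos: [0.4848, 0.0854, 0.1566] eef_rot: [-178.0, 1.0, -83.8] contact_force: [-0.1, -0.6, -0.3] gripper_width: 0.0447 
tcp_pos: [0.485, 0.0849, 0.1565] eef_rot: [-178.0, 1.0, -83.8] contact_force: [-0.4, -0.2, -0.5] gripper_width: 0.0646 
travel mm [-3.6 32.7 -0.4] 32.92071796905256 ([377, 237, 23, 57, 667], [387.4, 264.5]) ([397, 250, 26, 57, 700], [409.2, 278.3]) btn []
```

Tug done and the tube released. Now retreat straight up and check.

```bash
f(){ sed -n 1,5p | tr '\n' ' '; echo; }; python3 -m inch '[{"x":0,"y":0,"z":-0.3,"yaw":0},{"x":0,"y":0,"z":-0.7,"yaw":0},{"x":0,"y":0,"z":-1,"yaw":0},{"x":0,"y":0,"z":-1,"yaw":0},{"x":0,"y":0,"z":-1,"yaw":0}]'|f;  python3 -m inch '[{"x":0,"y":0,"z":-1,"yaw":0},{"x":0,"y":0,"z":-1,"yaw":0},{"x":0,"y":0,"z":-0.5,"yaw":0},{"x":0,"y":0,"z":0,"yaw":0},{"x":0,"y":0,"z":0,"yaw":0}]'|f
python3 tr.py
python3 - <<'E'
from h import *
i,p,d=cap('scene','s3.png'); w,q,_=cap('wrist')
for a in red(q): 
    x0,y0,ww,h,n=a[0]; print(a,plane(w,x0-.5,a[1][1],.165).round(4))
E
```

```text
time_s: 10.0 tcp_pos: [0.4784, 0.0809, 0.2562] eef_rot: [-178.6, 0.7, -83.9] contact_force: [1.3, 0.6, -0.5] gripper_width: 0.0744 
time_s: 10.42 tcp_pos: [0.4781, 0.0795, 0.3314] eef_rot: [-178.0, 1.0, -83.9] contact_force: [-0.8, 0.4, -0.8] gripper_width: 0.0743 
travel mm [-3.6 32.8 -0.1] 33.00763574871011 ([377, 237, 23, 57, 667], [387.4, 264.5]) ([397, 250, 26, 57, 697], [409.3, 278.2]) btn [([283, 187, 4, 4, 16], [284.5, 188.5])]
([251, 163, 5, 11, 38], [253.6, 168.2]) [0.5098 0.0566 0.165 ]
```

View pics/s3.png

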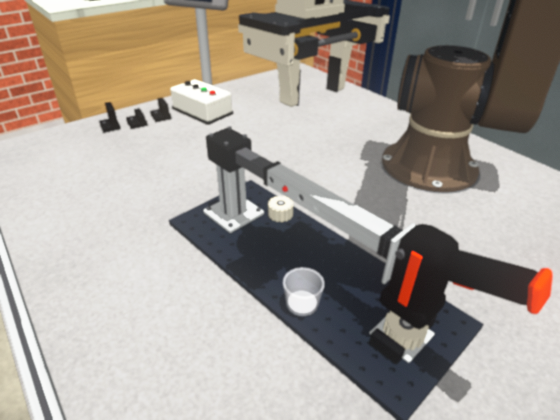

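The view shows the button out at (284.5,188.5), the boom longer and the scanner over the gear. The gears and cup have not moved, and the gripper is well clear.

```bash
python3 -c "
from plant import r
print(r.close_job(), r.get_state()['time_s'])"
```

```text
the job is handed in; nothing more can be done
the job is handed in; nothing more can be done
```

The boom is locked in the next hole and the job is handed in, at about 10.6 s on the robot's clock. The hand-in gave no verdict.

**What I did:** I pinched the tube over the button until it was flush (jaw opening 30 mm). I then slid the tube out until the button clicked, tugged it back towards the post, let go and moved straight up clear of it.

**Last checks:**
- **Travel:** the tube moved about 33 mm by the scene camera, after release and again after I backed away. That is within the 25–35 mm hole spacing.
- **Button:** its tip is about 21 mm from the tubes' axis, so it is fully out.
- **Tug:** the pull along the tube reached 22–24 N at the wrist. Less the 4 N friction, that puts about 18–20 N on the button, inside the 14–22 N range. This is worked out from the wrist reading and was not measured at the button. The tube did not slip back.
- **Surroundings:** the gears and cup look unmoved in the last picture, and the robot touches nothing.

**What did not go cleanly:**
- **First close:** the hand drifted about 10 mm, mostly upwards, for a reason I did not find. It pushed the tube sideways with about 14 N (18 N in all), so I opened, put the hand back in place and gripped again.
- **Side load:** the slide and the tug also put up to about 11 N sideways on the tool.

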